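# Uncap the concentrate and hold the ultrasonic cleaner's lid open for pouring

### The job

I want to pour concentrate into the ultrasonic cleaner: lift the loose cap off the white bottle and set it, closed end up, down into the empty well of the paint rack, leaving the open bottle standing where it is. Then raise the cleaner's lid to 60 degrees (give or take 5), steep enough for the drips to run back into the tank, and finish while still holding it there with the fingers, because it falls shut when let go. Leave the paint jars and everything else on the bench undisturbed.

Things in the scene. Friction and masses are not known exactly. Their poses are not given: they have to be found in the camera images.
- bottle: Bottle of cleaning concentrate, plain white plastic with a blank paper band: round, 64 mm across, body 92 mm tall, then a shoulder tapering to a neck 28 mm across whose flat top is 154 mm above its foot; about 0.3 kg, loose on the bench, standing between the cleaner and the paint rack. Origin: centre of its foot; z up.
- cap: The bottle's ribbed plastic overcap, unscrewed and only resting over the neck: a round cup, 39 mm outside diameter, 36 mm tall, closed end up, skirt 32 mm deep inside with a 2.5 mm gap all round the neck; about 20 g. Lifts straight off. Origin: centre of its lower (open) rim, which is 122 mm above the bottle's foot at the start; z up.
- rack: Plywood paint rack lying fixed on the bench: 70 mm (x) by 256 mm (y) by 20 mm tall, with four round wells 46 mm across and 12 mm deep in a row along its y axis, at y = -93, -31, +31 and +93 mm; three hold paint jars, one is empty. Origin: centre of its underside. It may stand left or right of the bottle.
- free_well: The one empty well of the paint rack, with a cork disc on its floor. Origin: centre of the well's floor, 8 mm above the bench (12 mm below the rack's top face). Any of the four wells may be the empty one.
- cleaner: Ultrasonic cleaner: white plastic tank unit, 165 mm deep (x) by 235 mm wide (y), 116 mm tall to the tank rim, with a grey control panel on its front (-x side, towards the robot) and a hinged lid with a clear window; standing fixed, left or right of the bottle. Origin: centre of its underside; x points from its front to its back, z up.
- lid (a joint): Opening angle of the cleaner's lid in rad: 0 shut (where it starts), growing as the front edge rises, stop at 1.45; 60 degrees is 1.047. The lid (about 0.3 kg, 10 mm thick, reaching 165 mm forward of the hinge, 235 mm wide) has a free hinge and falls shut from any angle when let go.
- lid_handle (a point): Middle of the lid's handle: a round steel bar 10 mm thick and 104 mm long, parallel to the hinge (the cleaner's y axis), on two posts at its ends. The bar's centre line is 36 mm above the lid's top face (162 mm above the bench when shut), 145 mm forward of the hinge line and 20 mm behind the lid's front edge. The bar can turn between gripping fingers as the lid swings.
- lid_hinge (a point): Middle of the lid's hinge line, at the back of the cleaner, 116 mm above the bench; the hinge line runs along the cleaner's y axis. At opening angle a the handle's middle lies (in the cleaner's axes) at x = -145 cos a + 46 sin a, z = 145 sin a + 46 cos a mm from here.
- primer_can: Bystander: grey spray can with a white overcap, 66 mm across, 180 mm tall, behind the bottle. Origin: centre of its foot.
- brush_cup: Bystander: grey plastic cup of paint brushes, 76 mm across, cup 95 mm tall, brushes to 230 mm, at the left. Origin: centre of its foot.
- dropper: Bystander: small white dropper bottle, 25 mm across, 74 mm tall, just in front of the white bottle (robot side). Origin: centre of its foot.
- sanding_block: Bystander: blue foam sanding block 40 x 70 x 26 mm, on the far side, right of the middle. Origin: centre of its underside.
- scale: Bystander: flat digital scale 170 x 130 x 22 mm, at the right. Origin: centre of its underside.
- jar0: Bystander: paint jar with a white lid, 41 mm across, 60 mm tall, standing in a well of the rack. Origin: centre of its foot.
- jar1: Bystander: paint jar with a white lid, 41 mm across, 60 mm tall, standing in a well of the rack. Origin: centre of its foot.
- jar2: Bystander: paint jar with a white lid, 41 mm across, 60 mm tall, standing in a well of the rack. Origin: centre of its foot.

How it is judged (in metres and radians):
On the way, in this order (a step that is already met when the one before it is completed fails the run):
1. the cap sits in the empty well, closed end up and released, the lid still shut (horizontal distance between cap and free_well below 0.008 m and z of cap in the frame of free_well between -0.003 and 0.005 m and angle between cap's own z axis and vertical below 0.12 rad and contact force between the fingers and cap below 0.1 N and value of joint lid below 0.05 rad), for 0.2 s.
2. the lid is held by the fingers at 60 degrees (value of joint lid between 0.942 and 1.152 rad and velocity of joint lid between -0.1 and 0.1 rad/s and contact force between the fingers and cleaner above 0.2 N), for 0.3 s.
At the end, for the whole second after the job is handed in: The fingers hold the lid still at 0.942 to 1.152 rad (60 +- 6 degrees), over 0.2 N; the cap stands released and upright (0.12 rad) on the floor of the empty well, within 8 mm of its centre; the bottle stands upright within 50 mm of its start, untouched, not leaning on the cleaner (all of step 2 and horizontal distance between cap and free_well below 0.008 m and z of cap in the frame of free_well between -0.003 and 0.005 m and angle between cap's own z axis and vertical below 0.12 rad and contact force between the fingers and cap below 0.1 N and angle between bottle's own z axis and vertical below 0.1 rad and distance of bottle from where it was at the start of the episode below 0.05 m and contact force between bottle and cleaner below 0.3 N and contact force between the fingers and bottle below 0.1 N); the arm keeps its last pose, push and grip.
It fails at once if the bottle is tipped (angle between bottle's own z axis and vertical above 0.4 rad).
It fails at once if a paint jar is moved more than 20 mm or another bystander more than 30 mm, or one is tipped (distance of any of jar0, jar1, jar2 from where it was at the start of the episode above 0.02 m or distance of any of primer_can, brush_cup, dropper, sanding_block, scale from where it was at the start of the episode above 0.03 m or angle between any of jar0, jar1, jar2, primer_can, brush_cup, dropper, sanding_block, scale's own z axis and vertical above 0.35 rad).
It also fails if it takes over 61 s, if anything falls off the work surface, if the arm or the gripper's body presses on something with over 40 N, if the wrist force passes 120 N, or if a joint passes its speed limit or range.

### The arm

A 6-joint arm with a two-finger parallel gripper is mounted at the origin on the work surface. World frame = base frame: x ahead of the robot, y to its left, z up, the work surface at z = 0. Lengths are in mm, angles in rad, forces in N, time in s.
With the tool pointing down it reaches from about 375 to 925 mm from the base axis. Payload 5.7 kg.
Tool frame: the origin (TCP) lies between the finger pads; the fingertips stand 25 mm ahead of it and the grasp point (between the pads) lies 6 mm ahead of it (tip_extent is the distance from the TCP to the fingertips, in mm); z points along the fingers, y is the line along which they close (so a half turn about z gives the same grasp; the last joint's range is limited). The gripper opens to 85 mm and grips with 20 to 120 N. Pads are 22 mm wide; open, the fingers measure 114 mm over their backs; the gripper's body (76 mm by 85 mm) begins 54 mm behind the grasp point. The pads swing forward as they close: fully open they stand 13 mm farther back than shut.
Start: joints at [-1.288, 0.359, 1.51, -0, 1.272, -0.115], TCP at [232.417, -553.124, 234.967] pointing down, gripper open.
Joint ranges: [-2.97, 2.97], [-1.01, 2.36], [0.21, 2.38], [-0.96, 4.11], [0.2, 2.71], [-2.98, 2.98]. Speed limits (rad/s): [2.39, 2.39, 3.14, 3.14, 3.14, 3.14].

### API

Orientations are given as a unit quaternion [w, x, y, z].
In Python, from plant import move_ptp, move_straight, goto_joints, let_go, grasp, hold, ik, get_state, grab_frame, camera_info, PlanningError, hand_in, look_for, regions_of, tip_extent gives the robot as it stands. Calls block until the motion is done:
- move_ptp(position, orientation): joint-space move of the TCP to a pose.
- move_straight(position, rotation=None, rate=150): straight line of the TCP; rotation=None keeps the orientation; rate is the mean speed in mm/s.
- goto_joints(angles): joint-space move.
- let_go() and grasp(): open the fingers fully, or close them until they stop; the grip force is fixed at half the most.
- hold(seconds).
- ik(position, orientation): joint angles nearest the present ones, or None.
- get_state(): the state.
- grab_frame(name): name is "side" or "top"; returns (picture, depth): 384x512x3 uint8, red, green, blue; 384x512 float32, mm along the optical axis (not along the pixel's ray), 0 where there is no reading.
- camera_info(name): a dict with "fx", "fy", "cx", "cy" (pixels), "eye" and "rotation" of the camera in the world. Camera axes: x right, y down, z forward; pixel columns grow to the right and rows downward; lengths in mm; the calibration is good to about 2 mm. A picture is of the moment at which its call begins. camera_info takes no time and is no camera call.
A pose or a line that the arm cannot do raises PlanningError and nothing moves.
- hand_in(): hands the job in; it is judged then, once.
Trained networks look in the newest picture that a camera, given by its name, has taken for a name from the list of things; names that differ only in an ending like _2 or _b are one class to them, and where a whole thing is asked for, a point or a joint stands for the part that bears it (a point fixed in the world has none). Each returns a list of dicts, best first, with "p" (0 to 1); they miss things now and then, are a little off and sometimes report something else, mostly with a low value. They report only what shows in the picture. A call takes as long as a camera call.
- look_for(camera, name): "extent" ([centre column, centre row, width, height] as shares, 0 to 1, of the picture: columns of its width, rows of its height, round what is visible of it).
- regions_of(camera, name): "mask" (384x512 bool, what is visible of it) and "extent" ([centre column, centre row, width, height] as shares, 0 to 1, of the picture: columns of its width, rows of its height, round what is visible of it).
The state is a dict: "time": time; "qpos": joint angles; "joint_velocities": joint speeds; "joint_efforts": joint torques, N m; "eef_pos": TCP position; "eef_rot": TCP orientation; "contact_force": force on the tool from outside, world axes, zero at the start; "ft_torque": the same for the moment, N m; "grip_width": opening from 0.0 (shut) to 1.0 (fully open); "gripper_force": force on a finger pad.
Only numpy, scipy, OpenCV 4.12 (cv2) and the standard library are available. Lean on these libraries where they do the work, as an engineer would, in place of code of your own. Each camera call takes 0.05 s, during which the arm holds its last target. There are 200 camera calls.

## Working session

There is one attempt and no reset: what is moved stays moved. The work goes in short steps, each a Python script; the robot and the scene stay as the last script left them, time stands still between calls to the robot, and variables do not carry over. Pictures are saved under pics/ and viewed, at most 10 in all, crops included, and the job is handed in when it is done.

```bash
mkdir -p pics
cat > h.py <<'E'
import numpy as np, cv2
from plant import *
def cloud(cam, depth):
    c=camera_info(cam); v,u=np.mgrid[0:384,0:512]
    P=np.stack([(u-c["cx"])/c["fx"]*depth,(v-c["cy"])/c["fy"]*depth,depth],-1)
    W=P@np.array(c["rotation"]).T+np.array(c["eye"])
    W[depth<=0]=np.nan
    return W
E
python3 - <<'E'
from h import *
np.set_printoptions(precision=1,suppress=True)
for cam in ("top","side"):
    im,d=grab_frame(cam); c=camera_info(cam); print(cam,c["eye"],np.array(c["rotation"]).tolist(),c["fx"])
    cv2.imwrite(f"pics/{cam}0.png",im[...,::-1]); W=cloud(cam,d); np.save(f"{cam}0.npy",W)
    for n in ["bottle","cap","rack","free_well","cleaner","lid_handle","dropper","primer_can","jar0","brush_cup"]:
        for r in regions_of(cam,n)[:4]:
            if r["p"]<.3: continue
            m=r["mask"]; p=W[m]; p=p[~np.isnan(p[:,0])]
            if len(p): print(n,round(r["p"],2),(np.array(r["extent"])*[512,384,512,384]).round(),"med",np.median(p,0),"lo",np.percentile(p,3,axis=0),"hi",np.percentile(p,97,axis=0))
print(get_state()["time"],get_state()["eef_rot"])
E
```

```text
top [ 352.1  -26.5 1770.1] [0.0522309818358662, -0.6968453457564647, 0.7139344214585412, -0.04445368928078457] 465.67329282923185Traceback (most recent call last):
  File "<stdin>", line 5, in <module>
  File "h.py", line 6, in cloud
    W=P@np.array(c["rotation"]).T+np.array(c["eye"])
      ~^~~~~~~~~~~~~~~~~~~~~~~~~~
ValueError: matmul: Input operand 1 has a mismatch in its core dimension 0, with gufunc signature (n?,k),(k,m?)->(n?,m?) (size 4 is different from 3)
```

```bash
python3 -c "
import cv2,numpy as np
a=[cv2.imread(f'pics/{c}0.png') for c in('top','side')]
cv2.imwrite('pics/both0.png',cv2.resize(np.vstack(a),(800,1200))[:600]);cv2.imwrite('pics/side0b.png',cv2.resize(a[1],(800,600)))"
```

```text
[ WARN:0@0.012] global loadsave.cpp:275 findDecoder imread_('pics/side0.png'): can't open/read file: check file path/integrity
Traceback (most recent call last):
ValueError: all the input arrays must have same number of dimensions, but the array at index 0 has 3 dimension(s) and the array at index 1 has 2 dimension(s)
```

Rotation is a quaternion.

```bash
cat > h.py <<'E'
import numpy as np, cv2
from scipy.spatial.transform import Rotation as R
from plant import *
np.set_printoptions(precision=1,suppress=True)
def cloud(cam, depth):
    c=camera_info(cam); v,u=np.mgrid[0:384,0:512]
    P=np.stack([(u-c["cx"])/c["fx"]*depth,(v-c["cy"])/c["fy"]*depth,depth],-1)
    W=P@R.from_quat(c["rotation"],scalar_first=True).as_matrix().T+np.array(c["eye"])
    W[depth<=0]=np.nan
    return W
E
python3 - <<'E'
from h import *
for cam in ("top","side"):
    im,d=grab_frame(cam); c=camera_info(cam); print(cam,c["eye"],c["fx"])
    cv2.imwrite(f"pics/{cam}0.png",cv2.resize(im[...,::-1],(800,600))); W=cloud(cam,d); np.save(f"{cam}0.npy",W); np.save(f"{cam}0_im.npy",im)
    for n in ["bottle","cap","rack","free_well","cleaner","lid_handle","dropper","primer_can","jar0","brush_cup"]:
        for r in regions_of(cam,n)[:4]:
            if r["p"]<.3: continue
            m=r["mask"]; p=W[m]; p=p[~np.isnan(p[:,0])]
            if len(p): print(n,round(r["p"],2),(np.array(r["extent"])*[512,384,512,384]).round(),"med",np.median(p,0),"lo",np.percentile(p,3,axis=0),"hi",np.percentile(p,97,axis=0))
print(get_state()["time"],get_state()["eef_rot"])
E
```

```text
top [ 352.1  -26.5 1770.1] 465.67329282923185
bottle 0.62 [246. 220.  18.  16.] med [484.4  22.3 100.3] lo [470.5   2.2  68.2] hi [514.5  54.9 128.5]
cap 0.67 [245. 214.  10.  14.] med [500.1  30.5 157.6] lo [483.5  13.3 109.4] hi [520.2  48.1 165.2]
free_well 0.49 [298. 213.  15.  13.] med [ 519.  -169.1    9.4] lo [ 500.5 -185.7    3.4] hi [ 534.9 -150.3   16.6]
cleaner 0.62 [192. 205.  78.  55.] med [550.8 228.1 125.3] lo [469.9 116.5  48.1] hi [632.4 344.6 138.4]
lid_handle 0.63 [190. 203.  65.  48.] med [549.5 234.  125.6] lo [469.6 124.  117.5] hi [629.6 343.9 150.4]
primer_can 0.88 [265. 153.  19.  25.] med [727.3 -33.7 175.6] lo [711.  -62.7   7.8] hi [763.8  -4.1 187.3]
jar0 0.55 [349. 224.  13.  16.] med [ 474.2 -344.7   67.1] lo [ 458.  -364.    41.2] hi [ 490.6 -330.9   74.8]
jar0 0.47 [333. 220.  14.  11.] med [ 487.6 -284.7   66. ] lo [ 471.  -305.3   12.7] hi [ 506.7 -269.7   76.8]
brush_cup 0.83 [121. 200.  34.  21.] med [575.7 483.1  62.6] lo [541.2 440.8  -2.9] hi [609.3 546.9 190.9]
side [   -2.2 -1011.5   848.2] 375.6765445408992
rack 0.67 [274. 260.  40.  61.] med [ 473.5 -336.4   18.3] lo [ 441.  -391.8   -0.1] hi [ 550.2 -148.4   22.9]
cleaner 0.57 [199. 180.  23.  25.] med [477.3 215.   33.6] lo [ 172.7 -551.5    0.2] hi [482.9 335.  561. ]
jar0 0.69 [266. 241.  12.  19.] med [ 497.6 -238.6   57.2] lo [ 488.1 -248.7   20.3] hi [ 517.8 -217.    69. ]
jar0 0.64 [270. 257.  12.  21.] med [ 484.9 -299.    59.6] lo [ 474.9 -310.5   22.4] hi [ 507.8 -279.    70.1]
jar0 0.59 [278. 269.   8.  22.] med [ 474.4 -362.1   54.8] lo [ 460.7 -371.9   18. ] hi [ 494.9 -337.5   69.1]
1.15 [-0.   1.   0.2 -0. ]
```

View pics/top0.png

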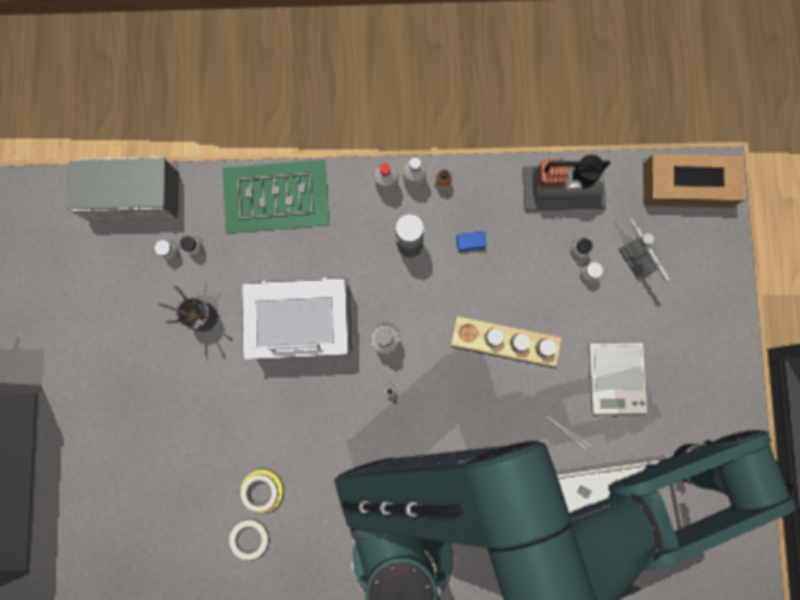

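View pics/side0.png

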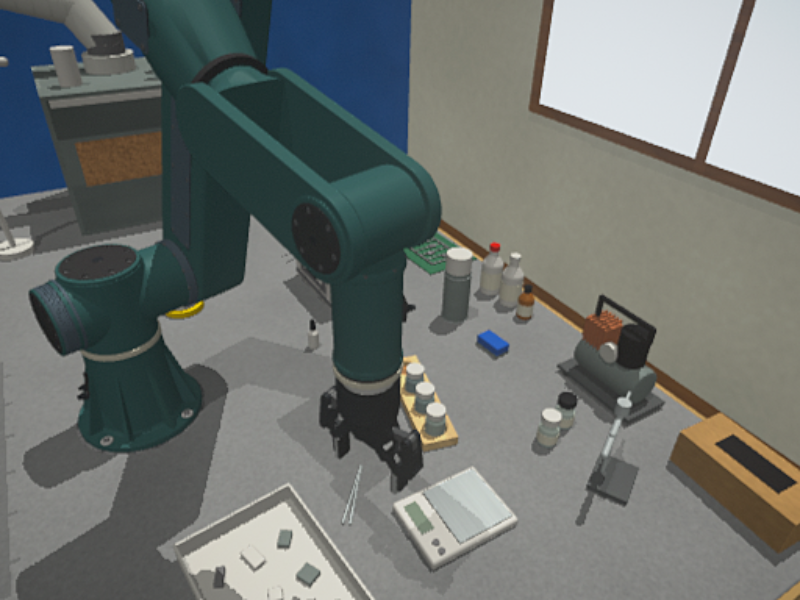

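The cleaner is on the left, with its handle at about (297,350). The bottle with its cap is at (385,338) and the dropper at (390,393). The rack is on the right, rotated, and its leftmost well, at (468,333), is the empty one. Next I'll fit the exact geometry from the saved depth.

Run:
```python
from h import *
W=np.load("top0.npy")
def sel(xl,xh,yl,yh,zl,zh):
    with np.errstate(invalid="ignore"):
        m=(W[...,0]>xl)&(W[...,0]<xh)&(W[...,1]>yl)&(W[...,1]<yh)&(W[...,2]>zl)&(W[...,2]<zh)
    return W[m]
def circ(p): return len(p),cv2.minEnclosingCircle(p[:,:2].astype(np.float32)),p.mean(0)
print("cap",circ(sel(470,530,0,70,148,170)))
print("bench",np.median(sel(350,430,-100,200,-10,12),0))
rk=sel(400,600,-420,-110,13,30); print("rack",len(rk),cv2.minAreaRect(rk[:,:2].astype(np.float32)),np.median(rk[:,2]))
j=sel(430,560,-420,-130,60,80)
from scipy.cluster.vq import kmeans2
c,l=kmeans2(j,np.array([[474,-345,67],[488,-285,67],[500,-224,67.]]),minit="matrix")
for k in range(3): print("jar",circ(j[l==k]))
well=sel(490,545,-200,-135,0,14.5); print("well",circ(well),np.median(well[:,2]))
top=sel(430,680,80,380,112,140); print("lid",cv2.minAreaRect(top[:,:2].astype(np.float32)),np.median(top[:,2]))
h=sel(430,540,130,330,145,180); print("handle",len(h),h.mean(0),cv2.minAreaRect(h[:,:2].astype(np.float32)),np.percentile(h[:,2],[10,50,90]))
# bystander heights close to path
print("can",circ(sel(690,790,-80,20,170,200)))
```

```text
cap (95, ((501.2541198730469, 30.48464584350586), 19.340059280395508), array([501.9,  30.2, 158.3]))
bench [390.3  52.9   0.3]
rack 802 ((503.09649658203125, -259.57720947265625), (260.0565490722656, 144.9076690673828), 89.55985260009766) 20.330344894642508
jar (88, ((476.63470458984375, -349.38616943359375), 19.18443489074707), array([ 476.3, -349. ,   68.3]))
jar (83, ((490.01043701171875, -288.3985900878906), 18.774063110351562), array([ 489.8, -288.9,   69.1]))
jar (82, ((503.6637268066406, -228.69447326660156), 19.01567268371582), array([ 503.5, -228.3,   67.8]))
well (117, ((518.9762573242188, -162.6840362548828), 36.17544174194336), array([ 518.4, -167.3,    8.9])) 9.301235902709777
lid ((553.7048950195312, 233.79302978515625), (177.83901977539062, 236.7764434814453), 1.5880078077316284) 125.41451397754167
handle 95 [484.7 230.5 166.2] ((485.10223388671875, 230.64048767089844), (9.66890811920166, 112.3604507446289), 1.3178374767303467) [161.8 166.2 171.3]
can (245, ((743.1808471679688, -33.17012023925781), 30.8005428314209), array([742. , -33.4, 180.6]))
```

Run:
```python
from h import *
from scipy.optimize import minimize
W=np.load("top0.npy");im=np.load("top0_im.npy").astype(int)
with np.errstate(invalid="ignore"):
    box=(abs(W[...,0]-500)<110)&(abs(W[...,1]+260)<190)
    wood=box&(im[...,0]-im[...,2]>40)
p=W[wood]; 
top=p[(p[:,2]>15)&(p[:,2]<26)][:,:2].astype(np.float32)
print(len(p),len(top),cv2.minAreaRect(top))
# least-squares rectangle with 4 wells: area-overlap by minimising points outside + inside-well
def cost(q):
    a=np.deg2rad(q[2]); d=top-q[:2]; x=d@[np.cos(a),np.sin(a)]; y=d@[-np.sin(a),np.cos(a)]
    c=np.maximum(abs(x)-35,0).sum()+np.maximum(abs(y)-128,0).sum()
    for w in(-93,-31,31,93): c+=np.maximum(23-np.hypot(x,y-w),0).sum()
    return c
r=min((minimize(cost,[497+i,-259+j,-12.6],method="Nelder-Mead") for i in(-4,0,4) for j in(-4,0,4)),key=lambda r:r.fun)
a=np.deg2rad(r.x[2]); print(r.x,r.fun,"well",r.x[:2]+93*np.array([-np.sin(a),np.cos(a)]))
```

```text
929 635 ((497.1042785644531, -259.18914794921875), (256.04583740234375, 70.44209289550781), 77.08151245117188)
[ 497.  -259.2  -12.7] 94.16390920412887 well [ 517.4 -168.5]
```

```bash
cat >> h.py <<'E'
def down(deg):
    a=np.deg2rad(deg); y=np.array([np.cos(a),np.sin(a),0]); z=np.array([0,0,-1.]); x=np.cross(y,z)
    return R.from_matrix(np.stack([x,y,z],1)).as_quat(scalar_first=True)
def st():
    s=get_state(); print("t",s["time"],"p",np.array(s["eef_pos"]),"F",np.array(s["contact_force"]),"grip",round(s["grip_width"],3),s["gripper_force"])
def shot(cam,name,u0,v0,w,h):
    im,d=grab_frame(cam); k=min(800/w,600/h)
    cv2.imwrite(f"pics/{name}.png",cv2.resize(im[v0:v0+h,u0:u0+w,::-1],None,fx=k,fy=k,interpolation=cv2.INTER_CUBIC)); return im,d
E
python3 - <<'E'
from h import *
for d in(-12.7,167.3): 
    q=ik([501.3,30.4,300],down(d)); print(d,q if q is None else np.array(q), [ik(p,down(d)) is not None for p in([517.3,-168.4,48],[485,230.6,156])])
for d in(1.5,181.5): print(d,np.array(ik([485,230.6,156],down(d)),float))
d=-12.7 if abs(ik([501.3,30.4,300],down(-12.7))[5])<abs(ik([501.3,30.4,300],down(167.3))[5]) else 167.3
move_ptp([501.3,30.4,270],down(d)); move_straight([501.3,30.4,162],rate=120); st()
grasp(); st(); move_straight([501.3,30.4,270],rate=120); st()
shot("side","lift",160,100,200,150)
E
```

```text
-12.7 [-0.1  0.2  1.6 -0.   1.4  0.1] [True, True]
167.3 None [True, True]
1.5 [ 0.3  0.4  1.7 -0.   1.   0.3]
181.5 [ 0.3  0.4  1.7 -0.   1.  -2.9]Traceback (most recent call last):
  File "<stdin>", line 5, in <module>
TypeError: 'NoneType' object is not subscriptable
```

Run:
```python
from h import *
move_ptp([501.3,30.4,270],down(-12.7)); move_straight([501.3,30.4,162],rate=120); st()
grasp(); st(); move_straight([501.3,30.4,270],rate=120); st()
shot("side","lift",160,100,200,150)
```

```text
t 4.4917 p [501.9  30.3 162.6] F [-0.1  0.8 -0.1] grip 1.0 0.0
t 5.2583 p [501.3  30.4 162. ] F [-0.2 -0.7 -0.3] grip -0.004 0.0
t 6.3083 p [500.7  30.4 269.3] F [0.3 1.5 0.2] grip 0.0 0.0
```

View pics/lift.png

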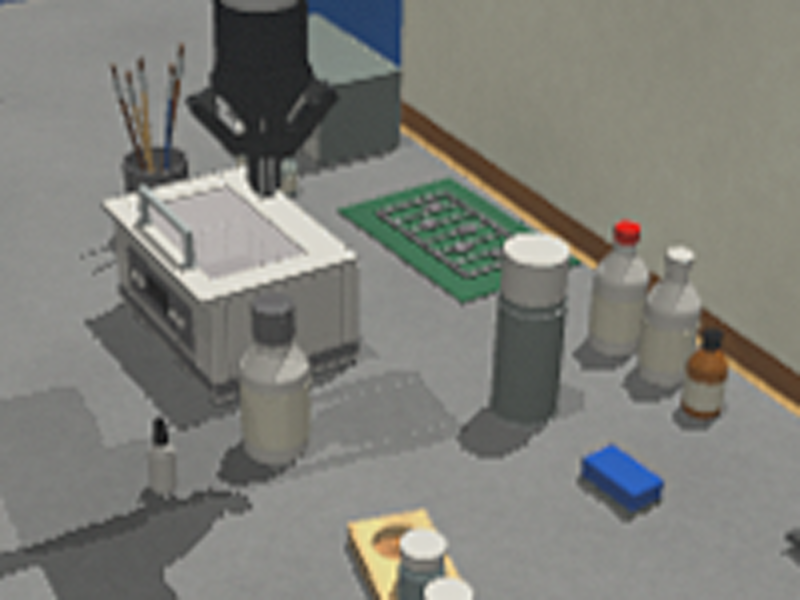

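The picture shows that the grasp missed: the cap at (272,320) is still on the bottle, with the closed fingertips at (262,190) above it. I'll compare the heights of the tips and the cap in the side view.

Run:
```python
from h import *
print("tip_extent",tip_extent() if callable(tip_extent) else tip_extent)
im,d=grab_frame("side"); W=cloud("side",d)
def near(x,y,r):
    with np.errstate(invalid="ignore"): return W[np.hypot(W[...,0]-x,W[...,1]-y)<r]
p=near(501,30,60)
for lo in range(100,340,8):
    q=p[(p[:,2]>=lo)&(p[:,2]<lo+8)]
    if len(q): print(lo,len(q),q.min(0),q.max(0))
print(np.array(get_state()["eef_rot"]))
for n in("cap","bottle"):
    for r in regions_of("side",n)[:2]:
        q=W[r["mask"]]; print(n,r["p"],np.nanmedian(q,0),np.nanmin(q,0),np.nanmax(q,0))
```

```text
tip_extent 25.0
100 49 [480.9  -0.2 100. ] [528.5  50.4 108. ]
108 25 [487.6  10.9 108.2] [519.7  36.9 115. ]
116 11 [487.2  11.  116.7] [506.5  34.4 123.9]
124 16 [487.4   7.1 125.3] [523.1  29.1 131.2]
132 22 [487.   8. 132.] [523.5  28.2 139.4]
140 22 [485.3   7.4 140.7] [523.3  25.3 148. ]
148 32 [486.    6.8 148.4] [525.1  47.3 156. ]
156 35 [488.2   9.5 156.1] [519.4  48.5 160.5]
260 2 [493.9  23.2 267.1] [496.3  26.1 267.8]
268 14 [487.5  15.8 268.1] [512.5  31.1 275.8]
276 16 [486.7  17.6 276.3] [512.3  26.2 283.9]
284 18 [486.5  15.8 284.1] [510.   41.  291.6]
292 23 [486.1  15.5 292.3] [510.5  40.5 299.6]
300 13 [483.9  14.4 301. ] [513.5  28.2 307.7]
308 41 [470.2   7.8 308.5] [529.4  36.3 316. ]
316 57 [462.2   7.6 316.1] [536.5  43.2 323.5]
324 49 [457.6   6.6 324.1] [541.7  42.  331.9]
332 54 [449.9   6.1 332. ] [545.2  38.4 340. ]
[-0.   0.8  0.6 -0. ]
bottle 0.63 [493.9   7.   64. ] [471.6  -7.9  -4.3] [594.4 125.7 125.8]
```

The side view puts the shut fingertips about 3 mm below the reported TCP, not the nominal 25 mm, so the fingers closed above the cap. The lateral alignment is good. I'll open, go 23 mm lower and check from the grip width.

Run:
```python
from h import *
let_go(); move_straight([501.3,30.4,139],rate=120); st()
grasp(); st(); move_straight([501.3,30.4,270],rate=120); st()
im,d=shot("side","lift2",160,100,200,150)
W=cloud("side",d)
with np.errstate(invalid="ignore"): p=W[np.hypot(W[...,0]-501,W[...,1]-30)<60]
for lo in range(212,300,6):
    q=p[(p[:,2]>=lo)&(p[:,2]<lo+6)]
    if len(q): print(lo,len(q),q.min(0),q.max(0))
```

```text
t 8.5333 p [501.9  30.4 139.6] F [0.  0.3 1. ] grip 0.998 0.0
t 9.05 p [502.4  30.3 139.7] F [1.2 0.3 4.2] grip 0.424 60.21615710109472
t 10.2917 p [500.6  30.4 269.1] F [-0.2  0.   0.3] grip 0.428 59.927883222699165
248 6 [484.3  10.9 251.9] [510.4  22.9 254. ]
254 17 [481.9   8.7 254.4] [515.1  36.1 259.9]
260 22 [477.2   5.2 260.2] [514.5  30.6 265.9]
266 20 [475.    8.9 266.5] [521.   29.2 272. ]
272 31 [474.8   9.1 272. ] [531.   32.7 277.9]
278 29 [470.4   7.8 278. ] [529.9  42.5 283.9]
284 66 [469.8   9.2 284. ] [530.2  49.9 289.4]
290 18 [469.7  13.  290.1] [532.9  41.4 295.7]
296 14 [469.9  12.4 296.4] [527.2  35.4 301.4]
```

View pics/lift2.png

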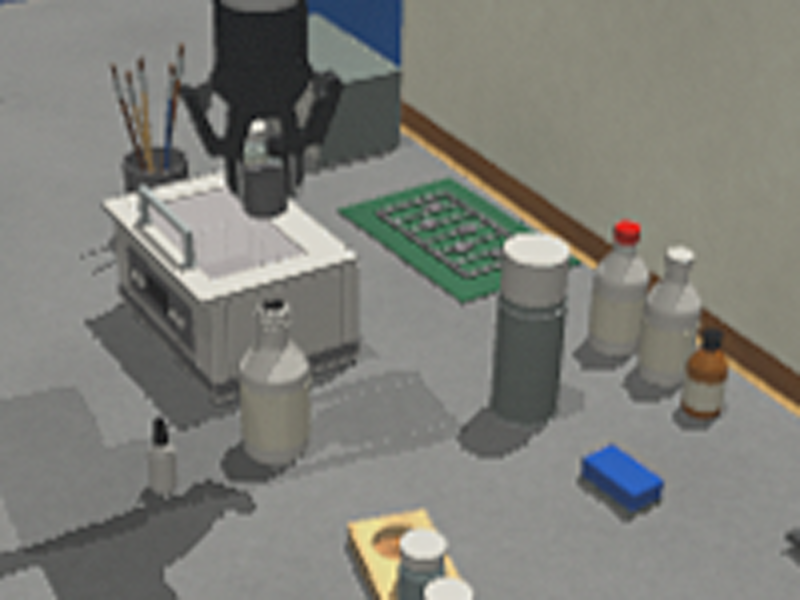

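The cap is held upright at (265,190), and the open bottle still stands at (270,390). Next is the empty well, checking forces on the way down.

Run:
```python
from h import *
x,y=517.3,-168.4
move_straight([x,y,270],rate=200); move_straight([x,y,60],rate=150); st()
for z in(38,32,27,25):
    move_straight([x,y,z],rate=40); st()
    if abs(get_state()["contact_force"][2])>8: print("contact"); break
shot("side","place",210,150,120,90)
```

```text
t 13.0417 p [ 517.9 -168.7   60.7] F [ 0.4  1.1 -0.1] grip 0.431 59.92043595761061
t 13.7417 p [ 517.2 -168.3   37.8] F [ 0.8  0.3 -0.1] grip 0.43 59.88287854939699
t 14.0417 p [ 517.5 -168.5   31.8] F [ 0.6  0.7 -0.8] grip 0.426 59.94752526283264
t 14.3167 p [ 517.6 -168.5   26.8] F [ 1.4 -0.9 -0.6] grip 0.432 59.98286359012127
t 14.5667 p [ 517.7 -168.5   25.6] F [-0.5  0.5  6.2] grip 0.424 60.61980653554201
```

View pics/place.png

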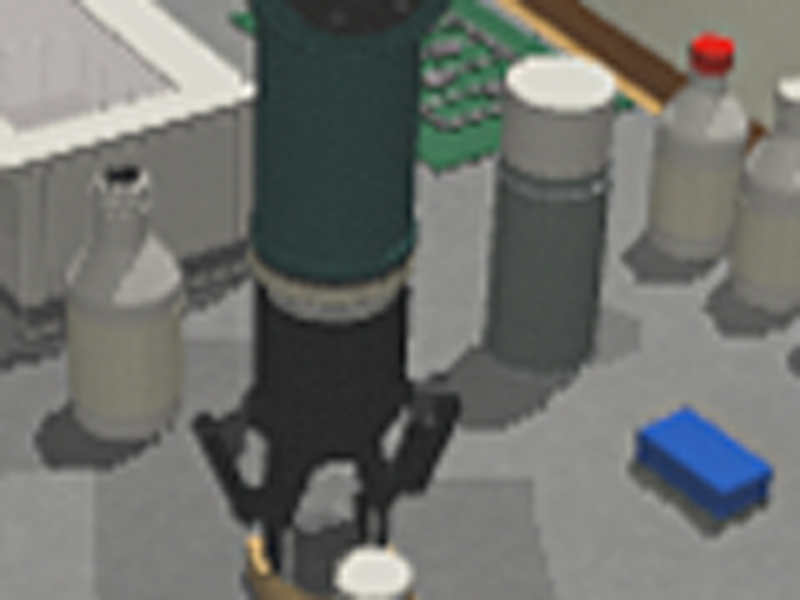

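Run:
```python
from h import *
let_go(); st(); move_straight([517.3,-168.4,270],rate=200)
move_ptp([485,230.6,270],down(1.5)); st()
im,d=shot("top","after",130,120,240,180)
W=cloud("top",d)
with np.errstate(invalid="ignore"): m=(np.hypot(W[...,0]-517.3,W[...,1]+168.4)<26)&(W[...,2]>34)
p=W[m]; print(len(p),cv2.minEnclosingCircle(p[:,:2].astype(np.float32)),p.mean(0),p[:,2].std())
```

```text
t 15.1583 p [ 517.2 -168.4   24.9] F [ 0.   0.  -0.4] grip 0.997 0.0
t 18.0167 p [485.4 229.8 269.9] F [-0.1 -0.4 -0.1] grip 0.998 0.0
82 ((513.8729248046875, -167.85865783691406), 18.93943977355957) [ 514.  -167.4   44.5] 3.60610024882431
```

View pics/after.png

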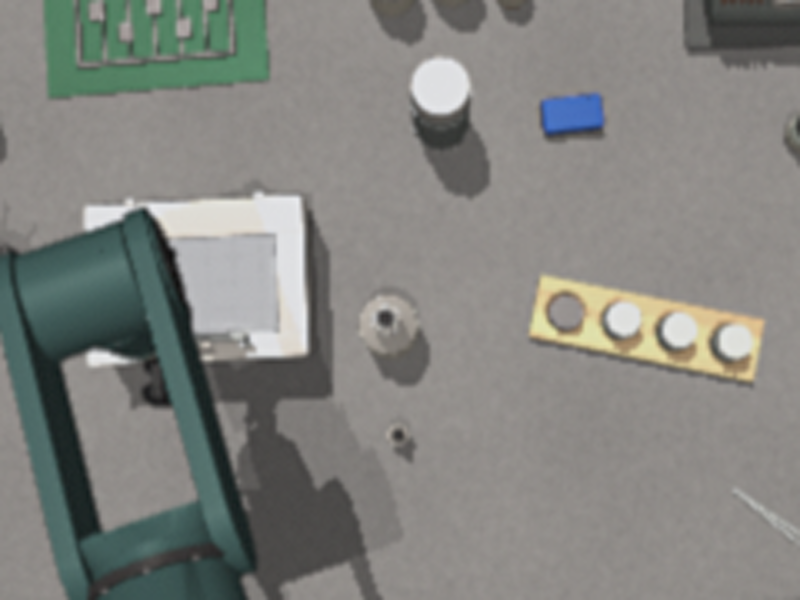

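The cap sits upright in the left well at (566,311), about 3 mm off centre with its top at about 44 mm. The bottle and jars are in place. Next I'll grip the lid handle.

Run:
```python
from h import *
move_straight([485,230.6,200],rate=150); move_straight([485,230.6,146],rate=80); st()
grasp(); hold(0.2); st()
```

```text
t 19.5083 p [485.4 230.7 146.4] F [ 0.4  0.3 -0.6] grip 1.001 0.0
t 20.4083 p [488.2 230.8 146.6] F [ 7.  -0.8 -3.7] grip 0.09 58.31916868686676
```

The grip width matches the 10 mm bar, which lies about 3 mm further back than estimated. I'll swing along the arc in steps.

Run:
```python
from h import *
x0,y0,z0=488.0,230.7,146.0; c,s=np.cos(np.deg2rad(1.5)),np.sin(np.deg2rad(1.5))
for a in np.deg2rad(np.arange(6,61,6)):
    dx=-145*np.cos(a)+46*np.sin(a)+145; dz=145*np.sin(a)+46*np.cos(a)-46
    move_straight([x0+dx*c,y0+dx*s,z0+dz],rate=60)
    S=get_state(); f=np.array(S["contact_force"]); print(round(np.rad2deg(a)),f,round(S["grip_width"],3))
    if np.linalg.norm(f)>40: print("stop"); break
hold(.5); st()
im,d=shot("side","lid",150,90,180,135); shot("top","lid_top",130,120,240,180)
W=cloud("side",d); np.save("side1.npy",W)
```

```text
6 [ 1.4  0.5 -4.9] 0.096
12 [-1.5  1.2 -2.6] 0.094
18 [-4.8  2.2 -0. ] 0.092
24 [-7.   1.8  1.2] 0.09
30 [-7.7  2.2  3.8] 0.092
36 [-10.2   1.6   7.2] 0.091
42 [-11.4  -0.9  15.9] 0.092
48 [-7.5  1.1 13.3] 0.092
54 [-5.   0.8 10.1] 0.092
60 [-6.1  1.4 10.2] 0.089
t 25.0917 p [601.2 233.9 251.1] F [-5.6  0.7 10.3] grip 0.089 62.11854815483093
```

View pics/lid.png

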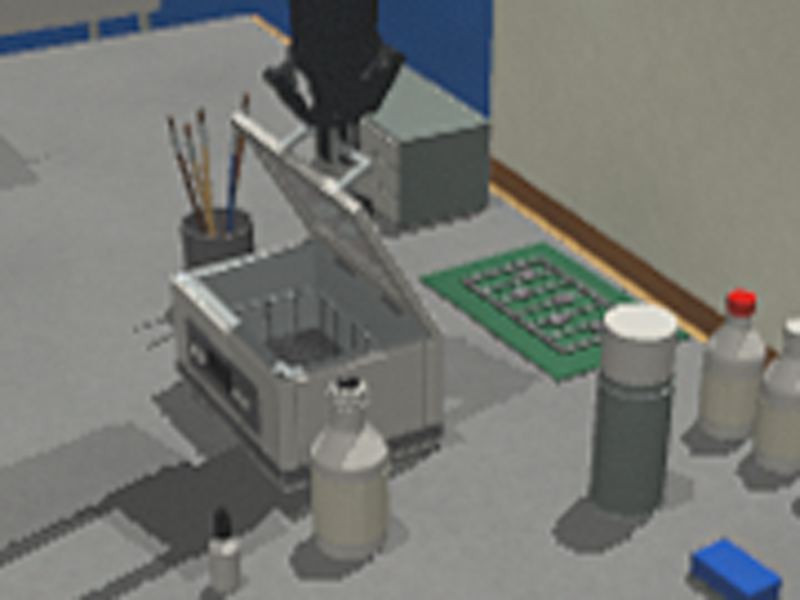

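The lid is open and gripped at (335,150). I'll measure its angle from the depth.

Run:
```python
from h import *
W=np.load("side1.npy").reshape(-1,3)
with np.errstate(invalid="ignore"): p=W[(W[:,0]>530)&(W[:,0]<650)&(W[:,1]>112)&(W[:,1]<350)&(W[:,2]>130)&(W[:,2]<300)]
q=p[:,[0,2]]; rng=np.random.default_rng(0); best=None
for _ in range(2000):
    a,b=q[rng.choice(len(q),2,False)]; t=b-a; L=np.linalg.norm(t)
    if L<50: continue
    n=np.array([-t[1],t[0]])/L; m=abs((q-a)@n)<3
    if best is None or m.sum()>best.sum(): best=m
u=q[best]; v=np.linalg.svd(u-u.mean(0),full_matrices=False)[2][0]
print(len(q),best.sum(),"angle",np.rad2deg(np.arctan2(abs(v[1]),abs(v[0]))),u.min(0),u.max(0)); st()
```

```text
653 316 angle 61.10692376195568 [553.5 130.9] [628.5 265.6]
t 25.1917 p [601.3 233.9 251.1] F [-5.5  1.8  9.2] grip 0.088 62.11761116981506
```

Run:
```python
from h import *
hold(.5); st(); print(hand_in())
```

```text
t 25.6917 p [601.3 234.  251.2] F [-4.   0.8  8.8] grip 0.092 62.11871087551117
the job is handed in; nothing more can be done
None
```

The job is handed in at 25.7 s, verdict not shown: the cap is upright and released in the empty well about 3 mm off centre, the fingers hold the lid at about 61°, and the bottle and bystanders in view look undisturbed (the first grasp closed above the cap, the second held).

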